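Stop the analyser rocking with a wedge

TASK

The bench analyser rocks because one of its four rubber feet, the one at the corner by its upright column, is too short. Push the wooden wedge along the bench with your fingertips, thin end first, under the short foot until the opposite foot is down on the bench and the analyser no longer rocks; stop there without forcing it further in, and move clear. Do not pick the wedge up, and leave the bottle, beaker and screwdriver where they are.

Things in the scene. Friction and masses are not known exactly. Their poses are not given: they have to be found in the camera images.
- analyser: Bench analyser, 3 kg (+-30%), does not slide. Steel housing 190 (x) x 210 (y) mm, from 43 to 151 mm high; 44 mm column at (-45,-55) mm up to 253 mm. Origin on the bench under its centre; this pose does not rock. Four rubber dome feet, 36 mm across, at x +-85, y +-125 mm, under two steel bars along y (underside 33 mm up). The short foot is at (-85,-125); it rocks about the other diagonal.
- rock (a joint): Lean of the analyser onto its short foot, rad: 0.064 leaning fully (short foot on the bench, opposite foot 9 mm up), 0 level (opposite foot on the bench, short foot's underside 9 mm up). It cannot go below 0: there the wedge jams and resistance to pushing rises steeply (over 60 N between wedge and analyser counts as forcing). Own weight leans it, with 2 to 8 N on the short foot.
- short_foot (a point): Lowest point of the short foot's dome, moving with the lean: 85 mm along -x and 125 mm along -y from the analyser's origin. The wedge comes in from the open bench on the analyser's -y side, travelling along the analyser's +y.
- opposite_foot (a point): Lowest point of the opposite foot's dome, +85 (x) and +125 mm (y) from the analyser's origin; on the bench when the analyser is level.
- wedge: Loose wooden wedge, 60 to 130 g: 130 long, 45 wide, 20 mm high at the thick end, falling evenly to 2.5 mm at the thin end. Origin mid-underside; own +y to the thin end (65 mm), thick end face at -65. Starts on the analyser's -y side, thin end roughly towards the foot, up to 30 mm out of line, 0.3 rad askew. Level when the thin end is about 47 mm past the foot's centre; friction holds it.
- bottle: White plastic bottle, 48 mm across, 95 mm high, upright, loose; origin at the centre of its underside. A bystander.
- beaker: Glass beaker, 68 mm across, 85 mm high, upright, loose; origin at the centre of its underside. A bystander.
- screwdriver: Screwdriver with a red handle, roughly 200 mm long, lying on the bench to the robot's left, loose; origin within its length. A bystander.
There are look-alikes about, which are no part of the job. Of the things like the wedge, leave any that is turquoise; of the rest the larger one is meant.

How it is judged:
By the outcome, as a careful person would: the job done as asked, in the order asked, and still so for the second after the job is handed in, with the robot touching nothing.
It also fails if it takes over 48 s, if anything falls off the work surface, if the arm or the gripper's body presses on something with over 40 N, if the wrist force passes 120 N, or if a joint passes its speed limit or range.

ROBOT

A 6-joint arm with a two-finger parallel gripper is mounted at the origin on the work surface. World frame = base frame: x ahead of the robot, y to its left, z up, the work surface at z = 0. Lengths are in mm, angles in degrees, forces in N, time in s.
With the tool pointing down it reaches from about 350 to 800 mm from the base axis. Payload 7.3 kg.
Tool frame: the origin (TCP) lies at the centre of the arm's flange, where the gripper is bolted on; the fingertips stand ahead of it and the grasp point (between the pads) lies 155 mm ahead of it (ctrl.tip_reach is the z of the fingertips in the tool frame, in mm); z points along the fingers, y is the direction in which the jaws open and shut (so a half turn about z gives the same grasp; the last joint's range is limited). The gripper opens to 85 mm and grips with 20 to 120 N. Pads are 22 mm wide; open, the fingers measure 114 mm over their backs; the gripper's body (76 mm by 85 mm) begins 54 mm behind the grasp point. The pads swing forward as they close: fully open they stand 13 mm farther back than shut.
Start: joints at [-71.849, 19.595, 87.324, -0, 73.075, -8.365], TCP at [234.408, -469.767, 404.722] pointing down, gripper open.
Joint ranges: [-145.02, 145.02], [-44.19, 115.74], [2.07, 154.8], [-57.11, 237.11], [16.16, 152.29], [-177.93, 177.93]. Speed limits (degrees/s): [147.25, 147.25, 180, 180, 180, 180].

INTERFACE

Orientations are given as [roll, pitch, yaw] about the fixed x, y, z axes, in that order (R = Rz(yaw) Ry(pitch) Rx(roll)).
In Python, from bench import telemetry, cams, workorder, nets, ctrl gives the robot as it stands. The module is installed in compiled form; this text tells all that it offers.
- The arm moves only by the tool step_arm, never from a script. Its argument "motion" is a list of rows, each a list of 3 entries, a list of its own where there are three numbers: the shift along the tool's x, y, z in mm, then the turn, a rotation vector about the tool's x, y, z in rad, then the opening, from 0 (shut) to 1 (fully open). A call has 1 to 10 rows; each row is the pose to reach, as a shift and turn from the pose commanded when the call began, along the tool's axes at that moment; what a row does not reach only later rows make up. A row lasts 1/8 s, in which the tool goes at most 62.5 mm and 10.7 degrees, less where a joint would pass 70% of its speed; a pose out of reach is approached as far as the arm can. A call with a gripper value outside its range is refused whole. The fingers move at their own pace and stop on an object; "squeeze" is the grip in N (left out, the last holds). Time passes only in rows, so rows that repeat a pose let the fingers close. It gives the time, the measured TCP pose, the force and the opening at its end, in the units of the state.
- telemetry.observe(): the state, without advancing time (a new reading comes with each control period).
- cams.capture(name): name is "side" or "top"; returns the picture (480x640x3 uint8, blue, green, red); there is no depth.
- cams.camera_params(name): a dict with "K" (3x3 intrinsics, pixels), "pose" (4x4, takes a point from camera to world coordinates). Camera axes: x right, y down, z forward; pixel columns grow to the right and rows downward; lengths in mm; the calibration is good to about 2 mm. A picture is of the moment at which its call begins. camera_params takes no time and is no camera call.
- workorder.job_done(): hands the job in, once; it reports no verdict.
Trained networks look in the newest picture that a camera, given by its name, has taken for a name from the list of things; names that differ only in an ending like _2 or _b are one class to them, and where a whole thing is asked for, a point or a joint stands for the part that bears it (a point fixed in the world has none). Each returns a list of dicts, best first, with "p" (0 to 1); they miss things now and then, are a little off and sometimes report something else, mostly with a low value. They report only what shows in the picture. A call takes as long as a camera call. They do not tell look-alikes from the thing itself.
- nets.cut_out(camera, thing): "mask" (480x640 bool, what is visible of it) and "box" ([left, top, right, bottom] in pixels, round what is visible of it).
- nets.landmark_of(camera, thing): "pixel" ([row, column] in pixels: a listed point, or the origin of a listed thing).
The state is a dict: "t": time; "joint_positions": joint angles; "dq": joint speeds; "joint_torque": joint torques, N m; "ee_pos": TCP position; "tool_rot": TCP orientation; "force": force on the tool from outside, world axes, zero at the start; "wrist_torque": the same for the moment, N m; "width": finger opening in mm.
Only numpy, scipy, OpenCV 4.12 (cv2) and the standard library are available. Lean on these libraries where they do the work, as an engineer would, in place of code of your own. Each camera call takes 0.05 s, during which the arm holds its last target. There are 200 camera calls.

## Working session

There is one attempt and no reset: what is moved stays moved. The work goes in short steps, Python scripts to look and compute and a tool call to move; the robot and the scene stay as the last step left them, time stands still between calls to the robot, and variables do not carry over. Pictures are saved under pics/ and viewed, about 8 in all and at most 12, crops included, and the job is handed in when it is done.

Besides the shell and the picture viewer there is one more tool, called after "Emit:" by a JSON object that holds its "method" and its "body". step_arm: Moves the arm, as the interface text tells. Its arguments: {"type":"object","properties":{"motion":{"type":"array"},"squeeze":{"type":"number"}},"required":["motion"]}

```bash
mkdir -p pics; cat > h.py <<'E'
import numpy as np, cv2
from bench import telemetry, cams, workorder, nets, ctrl
def ray(c,px):  # px=[row,col]
    P=cams.camera_params(c);K=np.array(P["K"]);T=np.array(P["pose"])
    d=T[:3,:3]@np.linalg.solve(K,[px[1],px[0],1.]);return T[:3,3],d
def onz(c,px,z):
    o,d=ray(c,px);return o+d*(z-o[2])/d[2]
def tri(a,b,pa,pb):
    o1,d1=ray(a,pa);o2,d2=ray(b,pb)
    s=np.linalg.lstsq(np.c_[d1,-d2],o2-o1,rcond=None)[0]
    p,q=o1+s[0]*d1,o2+s[1]*d2;return (p+q)/2,np.linalg.norm(p-q)
def proj(c,X):
    P=cams.camera_params(c);K=np.array(P["K"]);T=np.linalg.inv(np.array(P["pose"]))
    u=K@(T[:3,:3]@np.asarray(X,float)+T[:3,3]);return u[1]/u[2],u[0]/u[2]
E
python3 - <<'E'
from h import *
np.set_printoptions(precision=1,suppress=True)
s=telemetry.observe();print(s["t"],s["ee_pos"],s["tool_rot"],s["force"],ctrl.tip_reach)
ims=[]
for c in("top","side"):
    im=cams.capture(c);cv2.imwrite(f"pics/{c}0.png",im)
    print(c,np.array(cams.camera_params(c)["pose"])[:3].tolist())
    for t in("wedge","analyser","short_foot","opposite_foot","bottle","beaker","screwdriver"):
        for r in nets.landmark_of(c,t)[:4]: print(c,t,round(r["p"],2),np.round(r["pixel"]),onz(c,r["pixel"],0))
print(telemetry.observe()["t"])
E
```

```text
0.0 [ 234.4 -469.6  404. ] [-179.9   -0.    26.5] [-0.6 -0.  -0.1] 173.4
top [[-0.011807346717548912, -0.9951507643077901, 0.0976501042555156, 393.00357965602103], [-0.9997457712288411, 0.009872734216667317, -0.020271211831976742, 110.65530783342483], [0.019208838422492207, -0.09786462801599224, -0.9950143391478086, 1344.1901392597665]]
top wedge 0.77 [323. 460.] [ 314.  -250.8    0. ]
top wedge 0.75 [293. 369.] [385.1 -40.4   0. ]
top wedge 0.67 [250. 432.] [ 484.3 -192.4    0. ]
top wedge 0.17 [141. 287.] [750.7 149.7   0. ]
top analyser 0.71 [183. 336.] [647.5  34.1   0. ]
top short_foot 0.61 [226. 379.] [541.9 -66.9   0. ]
top opposite_foot 0.87 [140. 286.] [751.9 150.6   0. ]
top opposite_foot 0.5 [331. 186.] [302.  386.1   0. ]
top bottle 0.8 [161. 424.] [ 698.5 -179.7    0. ]
top beaker 0.84 [189. 238.] [633.9 266.2   0. ]
top screwdriver 0.58 [332. 186.] [299.7 384.9   0. ]
side [[-0.9885077675978517, -0.05987665030343832, 0.1388062684000669, 361.75497383599793], [-0.15079798718582332, 0.45495721396319794, -0.8776524941704144, 1098.7890421905822], [-0.010600021670539979, -0.8884980136225881, -0.45875801827248686, 591.4461362309758]]
side wedge 0.73 [254. 400.] [386.  -44.1   0. ]
side wedge 0.63 [224. 360.] [ 487.  -183.7    0. ]
side wedge 0.6 [215. 432.] [ 316.1 -263.6    0. ]
side analyser 0.69 [260. 274.] [650.8  19.2   0. ]
side short_foot 0.9 [243. 336.] [529.4 -76.6   0. ]
side short_foot 0.39 [384. 442.] [304.3 376.6   0. ]
side opposite_foot 0.71 [280. 208.] [760.6 121.6   0. ]
side beaker 0.91 [325. 251.] [634.4 262.1   0. ]
side beaker 0.51 [262. 272.] [651.4  31.4   0. ]
side screwdriver 0.71 [385. 441.] [305.1 379.5   0. ]
0.8
```

```bash
ls pics
```

```text
side0.png
top0.png
```

View pics/top0.png

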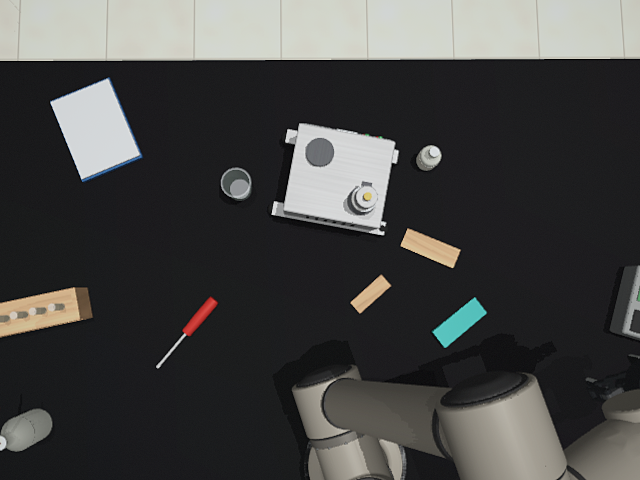

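View pics/side0.png

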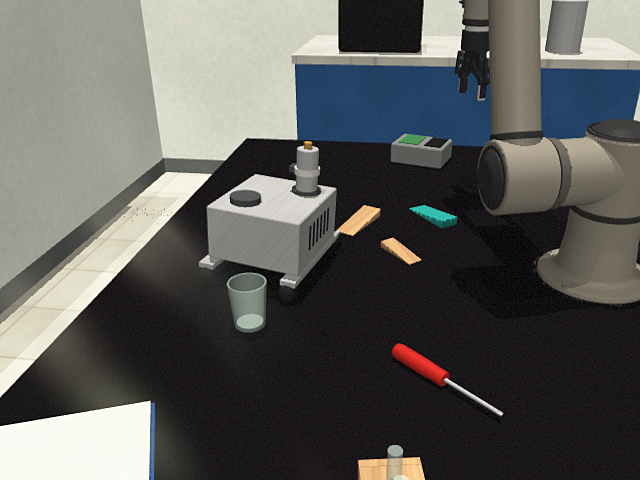

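The wedge candidates in the top view are large wood (250,432), small wood (293,369) and turquoise (323,460). The large wooden one is meant, because turquoise is excluded and it is the larger of the other two. I'll fit known-shape silhouettes in both views and confirm it with a crop.

```bash
cat > fit.py <<'E'
from h import *
from scipy.optimize import minimize
from scipy.spatial.transform import Rotation as R
def box(x0,x1,y0,y1,z0,z1): return np.array([[x,y,z] for x in(x0,x1) for y in(y0,y1) for z in(z0,z1)],float)
th=np.linspace(0,2*np.pi,20)
col=np.array([[-45+22*np.cos(t),-55+22*np.sin(t),z] for t in th for z in(151,253)])
AN=[box(-95,95,-105,105,43,151),col,box(-97,-73,-143,143,33,43),box(73,97,-143,143,33,43)]
WE=[np.array([[x,y,z] for x in(-22.5,22.5) for y,z in((-65,0),(-65,20),(65,0),(65,2.5))],float)]
ax=np.cross([0,0,1.],[-85,-125,0]);pa=np.array([85.,-125,0]);pd=pa-np.array([-85,125.,0]);pd/=np.linalg.norm(pd)
if (np.cross(pd,np.array([-85,-125.,0])))[2]>0: pd=-pd
# lean about diagonal so short foot goes down
def lean(P,a):
    Q=R.from_rotvec(pd*a)
    if Q.apply([-85,-125,0])[2]>0: Q=Q.inv()
    return Q.apply(P)
def place(P,x,y,yaw): return R.from_euler("z",yaw).apply(P)+[x,y,0]
def sil(c,parts):
    m=np.zeros((960,1280),np.uint8)
    for P in parts:
        u=np.array([proj(c,p)[::-1] for p in P])*2
        cv2.fillConvexPoly(m,cv2.convexHull(np.round(u).astype(np.int32)),1)
    return cv2.resize(m.astype(np.float32),(640,480),interpolation=cv2.INTER_AREA)
def fit(parts,masks,x0):
    def cost(v):
        q=[place(P,*v) for P in parts];e=0
        for c,m in masks.items():
            s=sil(c,q);e+=1-np.minimum(s,m).sum()/np.maximum(s,m).sum()
        return e
    s=np.array([10,10,.1])
    r=minimize(lambda w:cost(x0+w*s),[0,0,0],method="Nelder-Mead",options=dict(initial_simplex=[[-.5,-.5,-.5],[1,0,0],[0,1,0],[0,0,1]],xatol=.01,fatol=1e-4,maxiter=120))
    return x0+r.x*s,r.fun
def masks(thing,near):
    out={}
    for c in("top","side"):
        cams.capture(c)
        L=nets.cut_out(c,thing);n=proj(c,near)
        if not L: continue
        b=min(L,key=lambda r:np.hypot((r["box"][1]+r["box"][3])/2-n[0],(r["box"][0]+r["box"][2])/2-n[1]))
        print(c,thing,round(b["p"],2),np.round(b["box"]));out[c]=b["mask"].astype(np.float32)
    return out
def rel(a,w):
    d=R.from_euler("z",-a[2]).apply([w[0]-a[0],w[1]-a[1],0]);return d[:2],w[2]-a[2]
E
python3 - <<'E'
from fit import *
np.set_printoptions(precision=3,suppress=True)
ma=masks("analyser",[648,34,80]);mw=masks("wedge",[484,-192,5])
P=[lean(p,.064) for p in AN]
print("lean check",lean(np.array([[-85,-125,9.],[85,125,0]]),.064))
a,f=fit(P,ma,np.array([645,35,-.2]));print("analyser",a,f)
for c in ma: a1,f1=fit(P,{c:ma[c]},a);print(c,a1,f1)
res=[]
for y in(-.32,-.32+np.pi):
    w,g=fit(WE,mw,np.array([484,-190,y]));print("wedge",w,g);res.append((g,w))
w=min(res,key=lambda r:r[0])[1]
for c in mw: w1,f1=fit(WE,{c:mw[c]},w);print(c,w1,f1)
print("wedge in analyser frame",rel(a,w))
np.savez("fit0.npz",a=a,w=w)
crops=[]
for c in("top","side"):
    im=cv2.imread(f"pics/{c}0.png")
    im=cv2.resize(im,None,fx=4,fy=4,interpolation=cv2.INTER_CUBIC)
    for parts,v in((P,a),(WE,w)):
        for p in parts:
            u=np.array([proj(c,q)[::-1] for q in place(p,*v)])*4+1.5
            cv2.polylines(im,[cv2.convexHull(u.astype(np.int32))],True,(0,0,255),1)
    r,cc=proj(c,[520,-120,20]);r,cc=int(r*4),int(cc*4);crops.append(im[r-290:r+290,cc-195:cc+195])
cv2.imwrite("pics/fit0.png",np.hstack(crops))
E
```

```text
top analyser 0.67 [271. 125. 400. 238.]
side analyser 0.8 [198. 142. 340. 301.]
top wedge 0.94 [401. 232. 456. 268.]
side wedge 0.7 [341. 208. 381. 236.]
lean check [[ -85.238 -125.162   -0.009]
 [  84.762  124.838    8.991]]Traceback (most recent call last):
  File "<stdin>", line 6, in <module>
  File "fit.py", line 30, in fit
    r=minimize(lambda w:cost(x0+w*s),[0,0,0],method="Nelder-Mead",options=dict(initial_simplex=[[-.5,-.5,-.5],[1,0,0],[0,1,0],[0,0,1]],xatol=.01,fatol=1e-4,maxiter=120))
    res = _minimize_neldermead(fun, x0, args, callback, bounds=bounds,
                               **options)
    fxr = func(xr)
    fx = function(np.copy(x), *(wrapper_args + args))
  File "fit.py", line 30, in <lambda>
    r=minimize(lambda w:cost(x0+w*s),[0,0,0],method="Nelder-Mead",options=dict(initial_simplex=[[-.5,-.5,-.5],[1,0,0],[0,1,0],[0,0,1]],xatol=.01,fatol=1e-4,maxiter=120))
                        ~~~~^^^^^^^^
  File "fit.py", line 27, in cost
    s=sil(c,q);e+=1-np.minimum(s,m).sum()/np.maximum(s,m).sum()
  File "fit.py", line 20, in sil
    u=np.array([proj(c,p)[::-1] for p in P])*2
                ~~~~^^^^^
  File "h.py", line 13, in proj
    P=cams.camera_params(c);K=np.array(P["K"]);T=np.linalg.inv(np.array(P["pose"]))
ValueError: time passes only in moves, steps and waits
```

```bash
python3 - <<'E'
s=open("h.py").read().replace("def ray","CP={c:cams.camera_params(c) for c in('top','side')}\ndef ray",1).replace("P=cams.camera_params(c)","P=CP[c]")
open("h.py","w").write(s)
E
cat > m1.py <<'E'
from fit import *
import sys
np.set_printoptions(precision=3,suppress=True)
def overlay(name,P,a,w,ctr=[520,-120,20]):
    crops=[]
    for c in("top","side"):
        im=cv2.resize(cams.capture(c),None,fx=4,fy=4,interpolation=cv2.INTER_CUBIC)
        for parts,v in((P,a),(WE,w)):
            for p in parts:
                u=np.array([proj(c,q)[::-1] for q in place(p,*v)])*4+1.5
                cv2.polylines(im,[cv2.convexHull(u.astype(np.int32))],True,(0,0,255),1)
        r,cc=proj(c,ctr);r,cc=int(r*4),int(cc*4);crops.append(im[r-290:r+290,cc-195:cc+195])
    cv2.imwrite(f"pics/{name}.png",np.hstack(crops))
E
python3 - <<'E'
from m1 import *
ma=masks("analyser",[648,34,80]);mw=masks("wedge",[484,-192,5])
P=[lean(p,.064) for p in AN]
for p in P: p[:,2]+=0
a,f=fit(P,ma,np.array([645,35,-.2]));print("analyser",a,f)
for c in ma: a1,f1=fit(P,{c:ma[c]},a);print(c,a1,f1)
res=[]
for y in(-.32,-.32+np.pi):
    w,g=fit(WE,mw,np.array([484,-190,y]));print("wedge",w,g);res.append((g,w))
w=min(res,key=lambda r:r[0])[1]
for c in mw: w1,f1=fit(WE,{c:mw[c]},w);print(c,w1,f1)
print("wedge in analyser frame",rel(a,w))
np.savez("fit0.npz",a=a,w=w)
overlay("fit0",P,a,w)
print(telemetry.observe()["t"])
E
```

```text
top analyser 0.77 [271. 122. 400. 235.]
side analyser 0.6 [198. 140. 340. 301.]
top wedge 0.7 [402. 232. 461. 269.]
side wedge 0.71 [339. 207. 377. 239.]
analyser [643.311  39.282  -0.2  ] 0.11967426538467407
top [641.758  39.338  -0.195] 0.04177898168563843
side [644.341  36.454  -0.179] 0.06966203451156616
wedge [ 490.092 -184.288   -0.403] 0.2061123251914978
wedge [ 487.345 -186.694    2.782] 0.4155315160751343
top [ 489.847 -183.52    -0.41 ] 0.0509037971496582
side [ 492.798 -188.482   -0.38 ] 0.0921248197555542
wedge in analyser frame (array([-105.761, -249.548]), np.float64(-0.20298077303008083))
1.7
```

View pics/fit0.png

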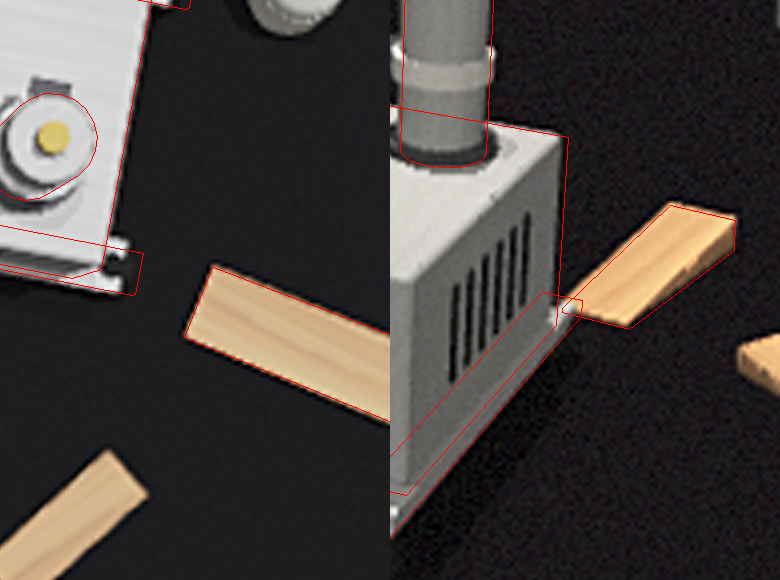

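The fit agrees well in both views. The large wood is the wedge: its thin end points at the analyser and its thick end away. In the analyser frame it sits about 21 mm out of line with 0.2 rad of skew. My plan is to square it up by nudging its side with spread fingers, then push on the thick end.

```bash
cat > goto.py <<'E'
from fit import *
np.set_printoptions(precision=3,suppress=True)
def goto(xa,ya,tipz,yawrel,reach=None):
    """tip centre (analyser frame), yaw of tool x in deg relative to analyser x -> tool shift & turn"""
    a=np.load("fit0.npz")["a"];s=telemetry.observe()
    reach=reach or ctrl.tip_reach
    p=place(np.array([[xa,ya,0.]]),*a)[0];T=np.array([p[0],p[1],tipz+reach])
    R0=R.from_euler("xyz",s["tool_rot"],degrees=True)
    R1=R.from_euler("xyz",[180,0,np.degrees(a[2])+yawrel],degrees=True)
    print("target",T,"shift",R0.inv().apply(T-s["ee_pos"]),"turn",(R0.inv()*R1).as_rotvec(),"reach",reach,"w",s["width"],"F",np.array(s["force"]),"t",s["t"])
E
python3 - <<'E'
from goto import *
z=np.load("fit0.npz");w=z["w"];a=z["a"]
print(rel(a,[385,-42,0])[0],rel(a,[314,-251,0])[0], rel(a,[698,-180,0])[0])
goto(-170,-255,70,0)
E
```

```text
[-237.02  -130.969] [-265.094 -349.907] [  97.154 -204.051]
target [ 426.05  -176.872  243.4  ] shift [ 302.247 -176.538  161.301] turn [0.    0.    0.663] reach 173.4 w 85.30744489222823 F [0.36  0.186 0.167] t 1.7
```

Emit:
{"method": "step_arm", "body": {"motion": [[[50,-30,10],[0,0,0.1],0.7],[[100,-60,30],[0,0,0.2],0.7],[[150,-90,60],[0,0,0.35],0.7],[[200,-120,90],[0,0,0.5],0.7],[[250,-150,120],[0,0,0.6],0.7],[[302,-177,150],[0,0,0.663],0.7],[[302,-177,161],[0,0,0.663],0.7],[[302,-177,161],[0,0,0.663],0.7]]}}

```text
t: 2.7
ee_pos: [425.8, -175.6, 242.8]
tool_rot: [-180.0, 0.1, -11.3]
force: [-0.3, 0.6, 0.6]
width: 59.8
```

```bash
python3 - <<'E'
from goto import *
goto(-165,-252,5,0)
from m1 import overlay
z=np.load("fit0.npz");overlay("h1",[lean(p,.064) for p in AN],z["a"],z["w"],[460,-180,40])
E
```

```text
target [ 431.546 -174.924  178.4  ] shift [ 5.68  -1.756 64.387] turn [-0.001  0.002  0.002] reach 173.4 w 59.78160858300497 F [-0.325  0.593  0.577] t 2.7
```

View pics/h1.png

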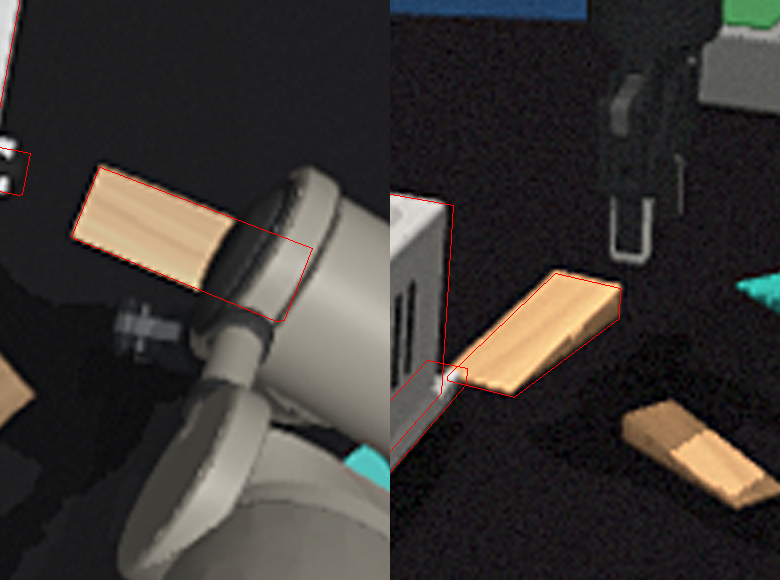

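The side view shows the gripper to the robot's side of the wedge at (655,260) in the crop, with clearance. Next I descend, checking force.

Emit:
{"method": "step_arm", "body": {"motion": [[[3,-2,40],[0,0,0],0.7],[[5,-2,60],[0,0,0],0.7],[[5,-2,64],[0,0,0],0.7],[[5,-2,66],[0,0,0],0.7],[[5,-2,68],[0,0,0],0.7]]}}

```text
t: 3.42
ee_pos: [431.1, -176.1, 176.6]
tool_rot: [180.0, -0.1, -11.5]
force: [0.1, -0.2, 0.7]
width: 60.0
```

```bash
python3 - <<'E'
from goto import *
goto(-165,-252,2,0)
im=cams.capture("side");cv2.imwrite("pics/s2.png",cv2.resize(im[180:280,330:460],None,fx=5,fy=5,interpolation=cv2.INTER_CUBIC))
E
```

```text
target [ 431.546 -174.924  175.4  ] shift [ 0.193 -1.244  1.206] turn [ 0.001 -0.002 -0.001] reach 173.4 w 59.997950844969786 F [ 0.14  -0.154  0.702] t 3.425
```

View pics/s2.png

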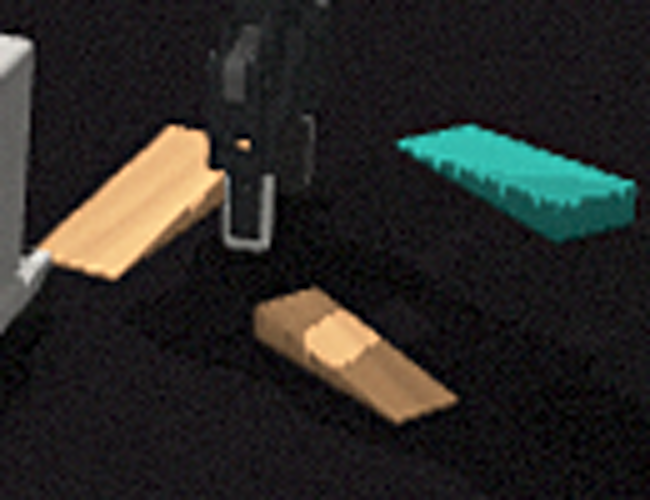

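```bash
python3 - <<'E'
from goto import *
a=np.load("fit0.npz")["a"]
for z in(0,5,10,15):
  for dx in(0,): print(z,proj("side",place(np.array([[-165+dx,-252+37,z]]),*a)[0]))
E
```

```text
0 (np.float64(233.58967876269818), np.float64(378.79856916080615))
5 (np.float64(231.63410251712475), np.float64(378.86032968146696))
10 (np.float64(229.67194662495064), np.float64(378.9222979988837))
15 (np.float64(227.7031778238311), np.float64(378.98447516353946))
```

Emit:
{"method": "step_arm", "body": {"motion": [[[0,0,2],[0,0,0],0.7],[[0,0,4],[0,0,0],0.7],[[0,0,4],[0,0,0],0.7]]}}

```text
t: 3.85
ee_pos: [430.9, -175.6, 171.6]
tool_rot: [180.0, 0.0, -11.5]
force: [0.0, 0.1, 0.2]
width: 60.0
```

Emit:
{"method": "step_arm", "body": {"motion": [[[5,0,1],[0,0,0],0.7],[[10,0,1],[0,0,0],0.7],[[15,0,1],[0,0,0],0.7],[[20,0,1],[0,0,0],0.7],[[24,0,1],[0,0,0],0.7],[[28,0,1],[0,0,0],0.7],[[32,0,1],[0,0,0],0.7],[[36,0,1],[0,0,0],0.7],[[39,0,1],[0,0,0],0.7],[[42,0,1],[0,0,0],0.7]]}}

```text
t: 5.1
ee_pos: [472.2, -184.0, 170.7]
tool_rot: [180.0, 0.0, -11.5]
force: [-1.0, 0.2, 1.4]
width: 59.7
```

```bash
python3 - <<'E'
from m1 import *
z=np.load("fit0.npz");a=z["a"]
s=telemetry.observe();print(s["ee_pos"],rel(a,[s["ee_pos"][0],s["ee_pos"][1],0])[0],s["force"])
L=masks("wedge",place(np.array([[-90,-250,5.]]),*a)[0])
w,g=fit(WE,L,np.array([*place(np.array([[-90,-250,0.]]),*a)[0][:2],a[2]]));print(w,g,rel(a,w))
for c in L: 
  w1,g1=fit(WE,{c:L[c]},w);print(c,g1,rel(a,w1))
overlay("h3",[lean(p,.064) for p in AN],a,w,[500,-180,30])
E
```

```text
[ 472.219 -183.961  170.706] [-123.342 -252.778] [-1.023  0.172  1.41 ]
top wedge 0.58 [401. 229. 426. 249.]
side wedge 0.77 [338. 209. 362. 237.]
[ 512.707 -181.045   -0.048] 1.016514778137207 (array([ -84.24 , -241.878]), np.float64(0.15184500889906616))
top 0.6694802045822144 (array([ -78.789, -227.735]), np.float64(0.2664944538838127))
side 0.3345724940299988 (array([ -79.723, -243.303]), np.float64(0.25321425030217165))
```

View pics/h3.png

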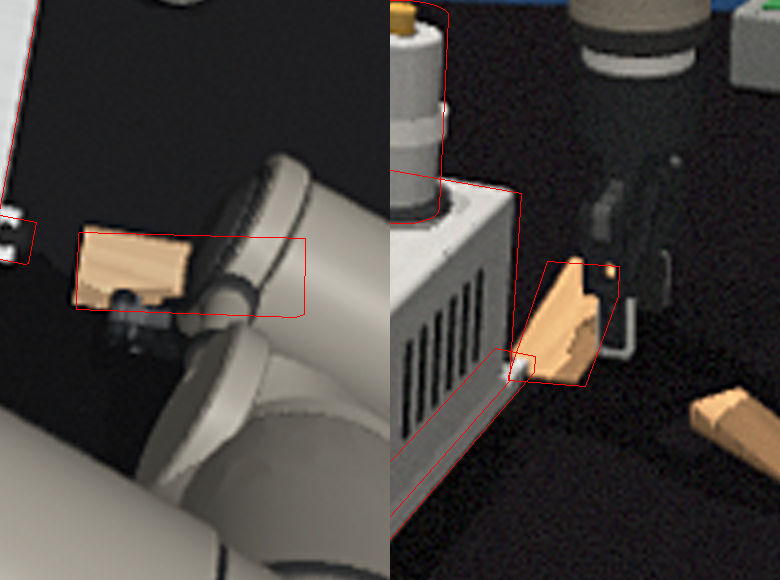

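Emit:
{"method": "step_arm", "body": {"motion": [[[-15,0,0],[0,0,0],0.5],[[-25,0,-50],[0,0,0],0.35],[[-20,60,-90],[0,0,-0.18],0.2],[[-10,120,-90],[0,0,-0.36],0.12],[[10,170,-90],[0,0,-0.54],0.12],[[30,190,-90],[0,0,-0.72],0.12],[[34,190,-90],[0,0,-0.9],0.12],[[34,190,-90],[0,0,-1.08],0.12],[[34,190,-90],[0,0,-1.26],0.12],[[34,190,-90],[0,0,-1.42],0.12]]}}

```text
t: 6.65
ee_pos: [467.5, -376.9, 260.6]
tool_rot: [-180.0, -0.0, 70.2]
force: [0.8, 1.0, -0.0]
width: 10.2
```

```bash
cat > meas.py <<'E'
from m1 import *
from goto import goto
def meas(x,y,name,le=.064):
    a=np.load("fit0.npz")["a"]
    L=masks("wedge",place(np.array([[x,y,5.]]),*a)[0])
    w,g=fit(WE,L,np.array([*place(np.array([[x,y,0.]]),*a)[0][:2],a[2]]));print(w,g,rel(a,w))
    for c in L:
        w1,g1=fit(WE,{c:L[c]},w);print(c,g1,rel(a,w1))
    overlay(name,[lean(p,le) for p in AN],a,w,[515,-160,30])
E
python3 - <<'E'
from meas import *
meas(-88,-250,"h4")
goto(-85,-345,60,90)
E
```

```text
top wedge 0.57 [400. 229. 457. 259.]
side wedge 0.59 [339. 206. 368. 237.]
[ 506.387 -180.936   -0.189] 0.25591927766799927 (array([ -90.456, -243.026]), np.float64(0.010699525163349488))
top 0.047547340393066406 (array([ -91.715, -243.271]), np.float64(0.0002048492587164441))
side 0.09404993057250977 (array([ -86.663, -252.391]), np.float64(0.04740422963293775))
target [ 491.48  -281.961  233.4  ] shift [ 97.333 -10.465  27.292] turn [ 0.     0.    -0.154] reach 173.4 w 10.823898049876009 F [-0.441 -0.091 -0.097] t 6.95
```

View pics/h4.png

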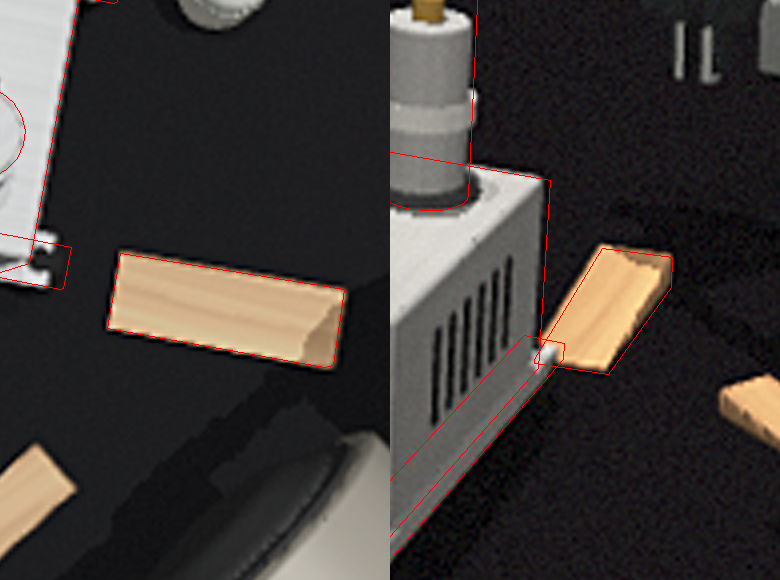

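The top view is now flush, with skew about 0.01 rad and x≈-90.5 against the -85 wanted. The remaining 5 mm can be taken up by angling the start of the push. Moving behind the thick end.

```bash
python3 - <<'E'
from goto import *
goto(-90,-350,5,90)
E
```

```text
target [ 485.587 -285.869  178.4  ] shift [ 91.627 -14.643  82.292] turn [ 0.     0.    -0.154] reach 173.4 w 10.823898049876009 F [-0.441 -0.091 -0.097] t 6.95
```

Emit:
{"method": "step_arm", "body": {"motion": [[[45,-8,20],[0,0,-0.08],0.12],[[90,-14,50],[0,0,-0.154],0.12],[[91,-15,75],[0,0,-0.154],0.12],[[91,-15,82],[0,0,-0.154],0.12],[[91,-15,82],[0,0,-0.154],0.12]]}}

```text
t: 7.58
ee_pos: [484.9, -286.9, 178.9]
tool_rot: [180.0, 0.0, 78.6]
force: [0.6, -0.1, -0.3]
width: 10.4
```

```bash
python3 - <<'E'
from goto import *
goto(-90,-320,5,90)
goto(-85.5,-279,5,90)
E
```

```text
target [ 491.545 -256.466  178.4  ] shift [31.128  0.522  0.444] turn [0.    0.    0.002] reach 173.4 w 10.448402919317036 F [ 0.635 -0.059 -0.289] t 7.575
target [ 504.099 -217.177  178.4  ] shift [72.121  5.09   0.437] turn [0.    0.    0.002] reach 173.4 w 10.448402919317036 F [ 0.635 -0.059 -0.289] t 7.575
```

Emit:
{"method": "step_arm", "body": {"motion": [[[15,0,1],[0,0,0],0.12],[[26,0,1],[0,0,0],0.12],[[32,0,1],[0,0,0],0.12],[[38,1,1],[0,0,0],0.12],[[44,2,1],[0,0,0],0.12],[[50,3,1],[0,0,0],0.12],[[56,4,1],[0,0,0],0.12],[[61,5,1],[0,0,0],0.12],[[66,6,1],[0,0,0],0.12],[[66,6,1],[0,0,0],0.12]]}}

```text
t: 8.82
ee_pos: [503.7, -222.2, 177.6]
tool_rot: [-180.0, -0.0, 78.7]
force: [-1.3, -1.3, 0.4]
width: 10.2
```

```bash
python3 - <<'E'
from meas import *
meas(-85,-206,"h5")
goto(-85.5,-219,4,90)
E
```

```text
top wedge 0.94 [388. 223. 441. 252.]
side wedge 0.84 [336. 209. 360. 242.]
[ 518.889 -149.925   -0.153] 0.3110307455062866 (array([ -84.363, -210.15 ]), np.float64(0.046558368330585354))
top 0.05857384204864502 (array([ -85.16 , -207.575]), np.float64(0.014985167616430178))
side 0.20446491241455078 (array([ -82.787, -215.984]), np.float64(0.04843080524473717))
target [ 516.016 -158.372  177.4  ] shift [65.631 -0.395  0.189] turn [-0.    -0.     0.003] reach 173.4 w 10.369342231863676 F [-0.796  0.314 -0.135] t 9.125
```

View pics/h5.png

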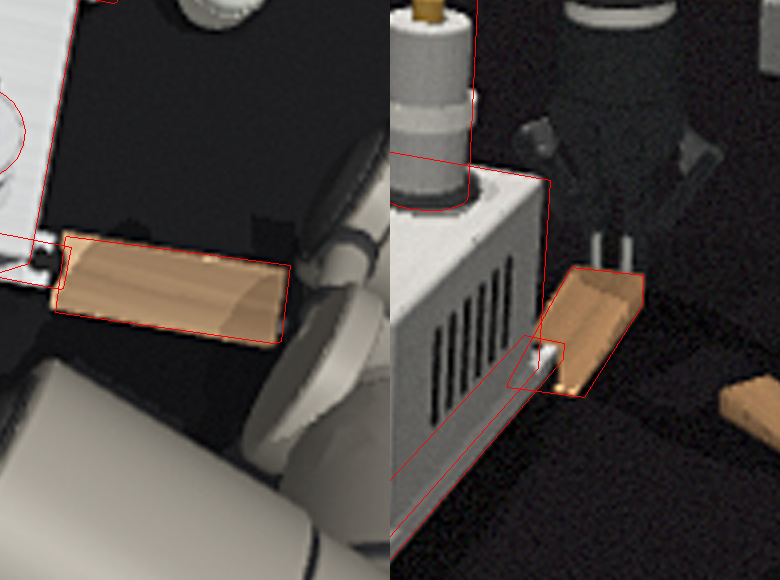

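The wedge is in line (x≈-85, skew ~0.015 rad) with its thin edge at the foot and about 65 mm still to go. I'll push 50 mm and read the force.

Emit:
{"method": "step_arm", "body": {"motion": [[[5,0,0],[0,0,0],0.12],[[10,0,0],[0,0,0],0.12],[[15,0,0],[0,0,0],0.12],[[20,0,0],[0,0,0],0.12],[[25,0,0],[0,0,0],0.12],[[30,0,0],[0,0,0],0.12],[[35,0,0],[0,0,0],0.12],[[40,0,0],[0,0,0],0.12],[[45,0,0],[0,0,0],0.12],[[50,0,0],[0,0,0],0.12]]}}

```text
t: 10.38
ee_pos: [513.5, -174.2, 177.8]
tool_rot: [180.0, 0.1, 78.7]
force: [-1.3, -5.6, -0.8]
width: 10.4
```

```bash
cat > leanfit.py <<'E'
from meas import *
def leanfit(name=None):
    z=np.load("fit0.npz");a=z["a"];M=masks("analyser",[*a[:2],80])
    best=[]
    for le in np.arange(-.016,.081,.008):
        q=[place(lean(p,le),*a) for p in AN]
        best.append((le,*[1-np.minimum(s,m).sum()/np.maximum(s,m).sum() for c,m in M.items() for s in[sil(c,q)]]))
    print(np.array(best))
    for i in range(1,len(best[0])):
        B=np.array(best);k=np.polyfit(B[:,0],B[:,i],2);print("min lean",-k[1]/2/k[0],B[B[:,i].argmin(),0])
E
python3 - <<'E'
from leanfit import *
goto(-85.5,-219,4,90)
meas(-85,-158,"h6",.02)
leanfit()
E
```

```text
target [ 516.016 -158.372  177.4  ] shift [16.034 -0.605  0.362] turn [0.001 0.002 0.003] reach 173.4 w 10.444845876506982 F [-1.265 -5.615 -0.806] t 10.375
top wedge 0.65 [365. 221. 420. 246.]
side wedge 0.6 [330. 220. 357. 252.]
[ 525.736 -103.111   -0.114] 0.6910443902015686 (array([ -86.95 , -162.909]), np.float64(0.08641620041475924))
top 0.31780940294265747 (array([ -86.804, -157.919]), np.float64(0.022737672706153234))
side 0.33986014127731323 (array([ -90.028, -165.141]), np.float64(0.1462113233112361))
top analyser 0.88 [268. 124. 400. 238.]
side analyser 0.77 [198. 139. 338. 303.]
[[-0.016  0.048  0.077]
 [-0.008  0.053  0.078]
 [ 0.     0.057  0.083]
 [ 0.008  0.053  0.078]
 [ 0.016  0.048  0.077]
 [ 0.024  0.046  0.081]
 [ 0.032  0.045  0.086]
 [ 0.04   0.048  0.092]
 [ 0.048  0.055  0.102]
 [ 0.056  0.06   0.107]
 [ 0.064  0.062  0.117]
 [ 0.072  0.071  0.127]
 [ 0.08   0.078  0.137]]
min lean 0.01689447563320709 0.032
min lean -0.0003003985199683045 -0.016
```

View pics/h6.png

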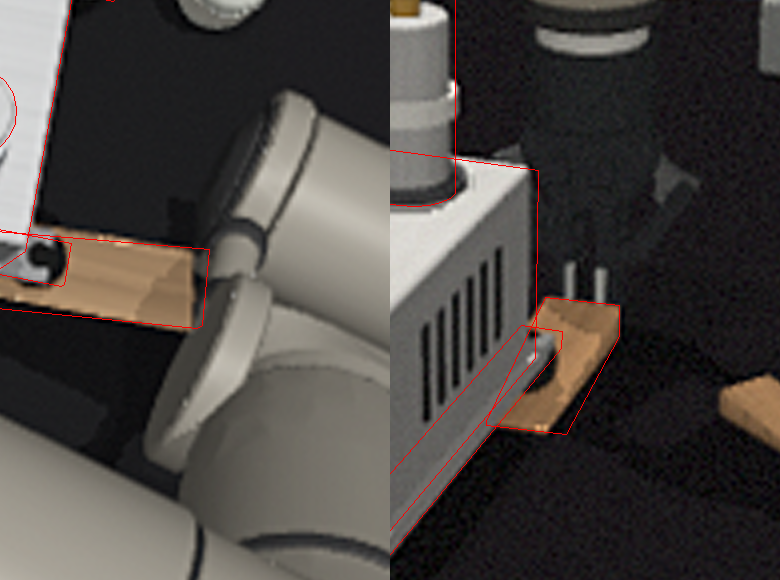

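The foot is riding on the wedge (dark dome at (45,260) in the left crop) and the lean is dropping; the push force is 5.6 N. About 15 mm is left, so I'm slowing down.

Emit:
{"method": "step_arm", "body": {"motion": [[[2,0,0],[0,0,0],0.12],[[4,0,0],[0,0,0],0.12],[[6,0,0],[0,0,0],0.12],[[8,0,0],[0,0,0],0.12],[[9,0,0],[0,0,0],0.12],[[10,0,0],[0,0,0],0.12]]}}

```text
t: 11.62
ee_pos: [515.3, -164.5, 177.8]
tool_rot: [180.0, 0.1, 78.7]
force: [-1.6, -6.5, 0.5]
width: 10.5
```

Emit:
{"method": "step_arm", "body": {"motion": [[[1,0,0],[0,0,0],0.12],[[1,0,0],[0,0,0],0.12]]}}

```text
t: 11.88
ee_pos: [515.5, -163.4, 177.8]
tool_rot: [180.0, 0.1, 78.7]
force: [-0.6, -5.5, -0.4]
width: 10.7
```

Emit:
{"method": "step_arm", "body": {"motion": [[[1,0,0],[0,0,0],0.12],[[1,0,0],[0,0,0],0.12]]}}

```text
t: 12.12
ee_pos: [515.7, -162.4, 177.8]
tool_rot: [180.0, 0.1, 78.7]
force: [-0.8, -4.1, -0.8]
width: 10.3
```

Emit:
{"method": "step_arm", "body": {"motion": [[[1,0,0],[0,0,0],0.12],[[1,0,0],[0,0,0],0.12]]}}

```text
t: 12.38
ee_pos: [515.9, -161.4, 177.8]
tool_rot: [180.0, 0.1, 78.7]
force: [-1.5, -5.5, 0.1]
width: 9.6
```

Emit:
{"method": "step_arm", "body": {"motion": [[[1,0,0],[0,0,0],0.12],[[1,0,0],[0,0,0],0.12]]}}

```text
t: 12.62
ee_pos: [516.1, -160.5, 177.8]
tool_rot: [180.0, 0.1, 78.7]
force: [-1.1, -5.8, 0.5]
width: 10.2
```

Emit:
{"method": "step_arm", "body": {"motion": [[[0.7,0,0],[0,0,0],0.12],[[0.7,0,0],[0,0,0],0.12]]}}

```text
t: 12.88
ee_pos: [516.2, -159.8, 177.8]
tool_rot: [180.0, 0.1, 78.7]
force: [-0.8, -5.3, -0.8]
width: 10.2
```

Emit:
{"method": "step_arm", "body": {"motion": [[[0.7,0,0],[0,0,0],0.12],[[0.7,0,0],[0,0,0],0.12]]}}

```text
t: 13.12
ee_pos: [516.3, -159.1, 177.8]
tool_rot: [180.0, 0.1, 78.7]
force: [-1.6, -6.1, 0.6]
width: 10.1
```

```bash
python3 - <<'E'
from leanfit import *
goto(-85.5,-219,4,90);leanfit()
for c in("top","side"):
    im=cams.capture(c)
    for t in("opposite_foot","short_foot"):
        for r in nets.landmark_of(c,t)[:1]: print(c,t,r["p"],r["pixel"])
E
```

```text
target [ 516.016 -158.372  177.4  ] shift [ 0.676 -0.439  0.397] turn [0.    0.001 0.003] reach 173.4 w 10.148823840412419 F [-1.6   -6.125  0.58 ] t 13.125
top analyser 0.61 [271. 119. 400. 237.]
side analyser 0.72 [198. 140. 338. 301.]
[[-0.016  0.049  0.086]
 [-0.008  0.046  0.081]
 [ 0.     0.047  0.081]
 [ 0.008  0.046  0.081]
 [ 0.016  0.049  0.086]
 [ 0.024  0.052  0.091]
 [ 0.032  0.056  0.097]
 [ 0.04   0.061  0.105]
 [ 0.048  0.069  0.114]
 [ 0.056  0.075  0.122]
 [ 0.064  0.076  0.133]
 [ 0.072  0.085  0.143]
 [ 0.08   0.092  0.153]]
min lean -0.008857071472869472 -0.008
min lean -0.007966542020355624 0.0
top opposite_foot 0.91 [141.3, 284.4]
top short_foot 0.94 [228.1, 382.1]
side opposite_foot 0.64 [283.4, 208.9]
side short_foot 0.77 [243.4, 333.4]
```

The lean is about 0 to 0.01 and there is no force rise yet. I'll keep on with small steps until the resistance rises.

Emit:
{"method": "step_arm", "body": {"motion": [[[0.6,0,0],[0,0,0],0.12],[[0.6,0,0],[0,0,0],0.12]]}}

```text
t: 13.88
ee_pos: [516.4, -158.6, 177.8]
tool_rot: [180.0, 0.1, 78.7]
force: [-2.0, -5.8, 0.3]
width: 10.1
```

Emit:
{"method": "step_arm", "body": {"motion": [[[0.6,0,0],[0,0,0],0.12],[[0.6,0,0],[0,0,0],0.12]]}}

```text
t: 14.12
ee_pos: [516.5, -158.1, 177.8]
tool_rot: [180.0, 0.1, 78.7]
force: [-1.1, -6.8, -0.1]
width: 10.2
```

Emit:
{"method": "step_arm", "body": {"motion": [[[0.6,0,0],[0,0,0],0.12],[[0.6,0,0],[0,0,0],0.12]]}}

```text
t: 14.38
ee_pos: [516.6, -157.8, 177.8]
tool_rot: [180.0, 0.1, 78.7]
force: [-1.8, -7.8, -0.2]
width: 10.3
```

Emit:
{"method": "step_arm", "body": {"motion": [[[0.5,0,0],[0,0,0],0.12],[[0.5,0,0],[0,0,0],0.12]]}}

```text
t: 14.62
ee_pos: [516.7, -157.5, 177.8]
tool_rot: [180.0, 0.1, 78.7]
force: [-3.2, -8.9, 0.5]
width: 10.5
```

Emit:
{"method": "step_arm", "body": {"motion": [[[0.5,0,0],[0,0,0],0.12],[[0.5,0,0],[0,0,0],0.12]]}}

```text
t: 14.88
ee_pos: [516.8, -157.3, 177.8]
tool_rot: [180.0, 0.1, 78.7]
force: [-2.4, -11.1, -0.5]
width: 10.3
```

The push force went from 6 to 11 N over about 1 mm, with the travel per step shrinking. That is the jam setting in, so it's level. I'm stopping here and backing off.

Emit:
{"method": "step_arm", "body": {"motion": [[[-8,0,0],[0,0,0],0.12],[[-30,0,0],[0,0,0],0.12],[[-70,0,-30],[0,0,0],0.12],[[-110,0,-80],[0,0,0],0.12],[[-160,0,-120],[0,0,0],0.12],[[-200,0,-150],[0,0,0],0.12],[[-200,0,-150],[0,0,0],0.12],[[-200,0,-150],[0,0,0],0.12]]}}

```text
t: 15.88
ee_pos: [477.5, -351.2, 326.7]
tool_rot: [-179.9, -0.1, 78.7]
force: [-0.3, 0.8, 0.3]
width: 9.9
```

```bash
python3 - <<'E'
from leanfit import *
meas(-85,-143,"h7",0)
leanfit()
cv2.imwrite("pics/side7.png",cams.capture("side"))
for c in("top","side"):
    for t in("bottle","beaker","screwdriver"):
        for r in nets.landmark_of(c,t)[:1]: print(c,t,round(r["p"],2),np.round(r["pixel"]))
E
```

```text
top wedge 0.95 [358. 224. 416. 246.]
side wedge 0.77 [326. 221. 353. 257.]
[529.676 -85.622  -0.148] 0.8074886798858643 (array([ -86.562, -144.986]), np.float64(0.05158604870266642))
top 0.3898639678955078 (array([ -85.892, -143.559]), np.float64(0.015499228858130543))
side 0.38813096284866333 (array([ -90.177, -147.439]), np.float64(0.13159906953599976))
top analyser 0.77 [270. 120. 401. 237.]
side analyser 0.66 [197. 139. 338. 303.]
[[-0.016  0.051  0.082]
 [-0.008  0.049  0.077]
 [ 0.     0.049  0.074]
 [ 0.008  0.049  0.077]
 [ 0.016  0.051  0.082]
 [ 0.024  0.054  0.089]
 [ 0.032  0.056  0.097]
 [ 0.04   0.062  0.106]
 [ 0.048  0.07   0.115]
 [ 0.056  0.076  0.123]
 [ 0.064  0.078  0.134]
 [ 0.072  0.086  0.144]
 [ 0.08   0.094  0.154]]
min lean -0.006215833683134332 0.0
min lean -0.013433344054277065 0.0
top bottle 0.97 [164. 427.]
top beaker 0.85 [191. 240.]
top screwdriver 0.9 [333. 183.]
side beaker 0.84 [324. 250.]
side screwdriver 0.6 [384. 444.]
```

View pics/h7.png

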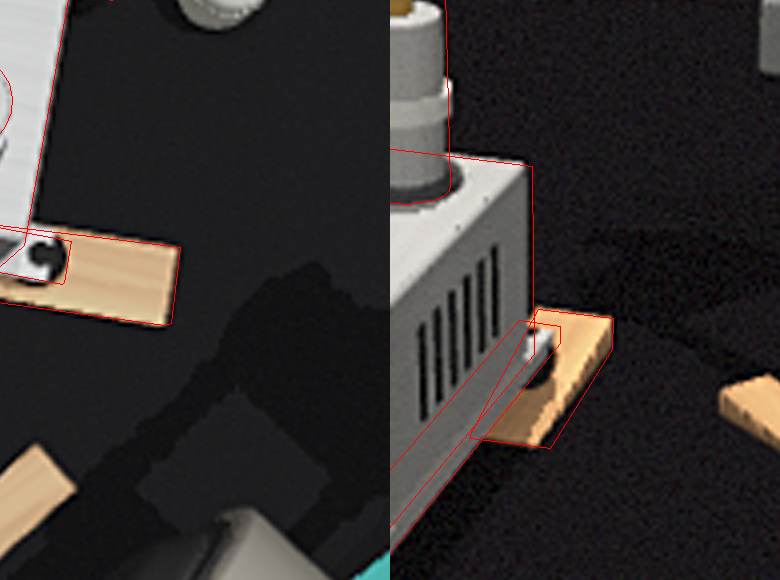

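View pics/side7.png

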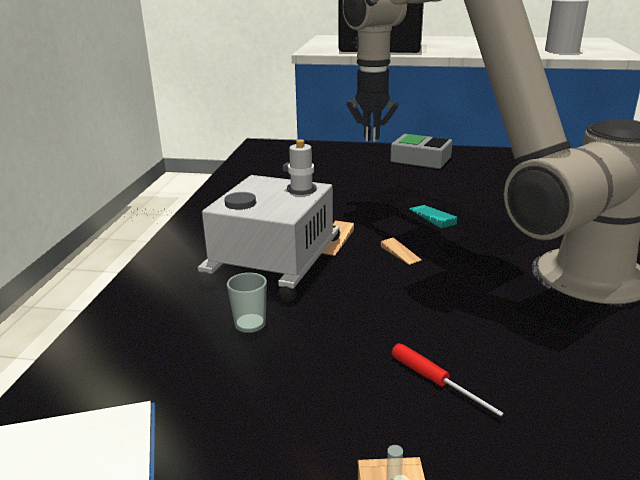

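The final pictures show the level model matching the analyser. The wedge is under the short foot at y≈-143.6 (expected -143), the bystanders haven't moved and the gripper is clear.

```bash
python3 -c "
from bench import workorder
print(workorder.job_done())"
```

```text
the job is handed in; nothing more can be done
None
```

The analyser now sits level on the wedge, and I've handed the job in; it reports no verdict. I squared the large wooden wedge up with a sideways nudge, then pushed it on its thick end under the short foot. I stopped when the push force rose from about 6 to 11 N (limit 60 N) and backed the gripper clear. The wedge was never gripped or lifted.

**Last checks**
- **Lean:** the outline fit gives about 0 in both views, to within about 0.01 rad, compared with 0.064 rad when fully leaning.
- **Wedge depth:** the top view puts its thin end about 46.5 mm past the foot's centre, where about 47 mm was expected. It lies within a millimetre of the foot's line.
- **Bystanders:** the beaker and screwdriver are within 3 pixels of their starting positions in both views, and the bottle in the top view. The network did not find the bottle in the side view at either time.
- **Time:** the last move ended at about 16 s; a few camera calls followed, well inside the 48 s limit.

**Disagreement:** the side-view wedge fit alone read 4 to 5 mm and 0.13 rad off. The housing and foot hide much of the wedge from that side, so I relied on the top view and the force rise instead.

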